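Close up the screened test box

ROBOT

A 6-joint arm with a two-finger parallel gripper is mounted at the origin on a cart in front of the work surface, level with it; the furniture and walls round the work are solid. World frame = base frame: x ahead of the robot, y to its left, z up, the work surface at z = 0. Lengths are in m, angles in rad, forces in N, time in s.
With the tool pointing down it reaches from about 0.425 to 1.125 m from the base axis. Payload 14.9 kg.
Tool frame: the origin (TCP) lies on the centre line of the jaws, within the pads' length; the fingertips stand 25 mm ahead of it and the grasp point (between the pads) lies 6 mm ahead of it; x points along the fingers, z is the direction in which the jaws open and shut, and the axes are right-handed (so a half turn about x gives the same grasp; the last joint's range is limited). The gripper opens to 91 mm and grips with 3 to 60 N. Pads are 32 mm wide; open, the fingers measure 118 mm over their backs; the gripper's body (76 mm by 178 mm) begins 60 mm behind the grasp point.
Start: joints at [1.098, 0.379, 1.734, -0, 1.028, -0.033], TCP at [0.298, 0.633, 0.239] pointing down, gripper open.
Joint ranges: [-2.77, 2.77], [-0.74, 2.19], [0, 2.66], [-1.06, 4.2], [0.31, 2.87], [-3.08, 3.08]. Speed limits (rad/s): [1.89, 1.89, 2.39, 3.14, 3.14, 3.14].

INTERFACE

Orientations are given as a unit quaternion [w, x, y, z].
In Python, from rig import ctrl gives the robot as it stands. The module is installed in compiled form; this text tells all that it offers.
- The arm moves only by the tool apply_moves, never from a script. Its argument "commands" is a list of rows, each a list of 3 entries, a list of its own where there are three numbers: the shift along the world's x, y, z in cm, then the turn about the world's z in rad, then the opening, from 0 (shut) to 1 (fully open). A call has 1 to 5 rows; each row is the pose to reach, as a shift and turn from the pose measured when the call began; what a row does not reach only later rows make up. A row lasts 1/8 s, in which the tool goes at most 62.5 mm and 10.7 degrees, less where a joint would pass 70% of its speed; a pose out of reach is approached as far as the arm can. A call with a gripper value outside its range is refused whole. The fingers move at their own pace and stop on an object; the grip force is fixed at half the most. Time passes only in rows, so rows that repeat a pose let the fingers close. It gives the time, the measured TCP pose, the force and the opening at its end, in the units of the state.
- ctrl.get_obs(): the state, without advancing time (a new reading comes with each control period).
- ctrl.camera(name): name is "scene" or "top" or "wrist"; returns a dict with "pixels" (400x640x3 uint8, blue, green, red), "fx", "fy", "cx", "cy" (pixels), "R" (3x3) and "t" (3): a world point X has camera coordinates R X + t; the wrist camera has in their place "hand_eye" (4x4, takes a point from camera to tool coordinates, whose origin is the TCP and whose axes are the tool frame's). Camera axes: x right, y down, z forward; pixel columns grow to the right and rows downward; lengths in m; the calibration is good to about 2 mm. A picture is of the moment at which its call begins: read the wrist's pose just before it. There is no depth.
- ctrl.job_done(): hands the job in, once; it reports no verdict.
The state is a dict: "clock": time; "qpos": joint angles; "qvel": joint speeds; "effort": joint torques, N m; "tool_pos": TCP position; "ee_rot": TCP orientation; "contact_force": force on the tool from outside, world axes, zero at the start; "wrist_torque": the same for the moment, N m; "grip_width": finger opening in m.
Only numpy, scipy, OpenCV 4.12 (cv2) and the standard library are available. Lean on these libraries where they do the work, as an engineer would, in place of code of your own. Each camera call takes 0.05 s, during which the arm holds its last target. There are 200 camera calls.

TASK

A gold module is clamped on the pulled-out tray of the screened test box. With the fingertips alone, push the tray fully home and then push the raised lid over and down until it is fully shut. Nothing is to be picked up: do not pull the tray or the lid further open, and leave the spool, attenuator, screwdriver and pen where they lie.

Things in the scene. Friction and masses are not known exactly. Their poses are not given: they have to be found in the camera images.
- test_box: Bare aluminium box, fixed to the bench, 130 mm deep (x) by 170 mm wide (y) by 56 mm high without the lid; open on top and at the front. Origin: centre of its underside, at bench height; x points to its back (the hinge side, away from the robot), -x is the front, where the tray comes out; z up. It stands turned by up to 0.3 rad.
- tray (a joint): How far the tray is out, in m: 0 = fully home, grows along the box's -x; starts 0.03 to 0.06; needs about 3 N, stays where left. Blue front panel 168 mm wide, from 10 to 56 mm above the bench, its front face 73 mm in front of the box's origin when home; black knob, 20 mm across, in its middle. The gold module (56 x 85 x 35 mm) is clamped behind the panel, its top 51 mm above the bench.
- tray_knob (a point): Centre of the front face of the tray's black knob, 14 mm in front of the blue panel and 32 mm above the bench; moves with the tray (87 mm in front of the box's origin when home).
- lid (a joint): Angle of the lid, in rad: 0 = shut, level on the box; grows as it opens upward about the hinge along the top back edge of the box. It starts at 1.05 to 1.30, leaning a little over the box. It stays where it is left (stiff hinge, about 0.5 N m: up to 6 N at the free edge) and does not fall by itself. It does not touch the tray.
- lid_edge (a point): Middle of the free edge of the grey lid, on its outer face (the upper face when shut, the back face when raised). The lid is 136 mm from hinge to free edge, 170 mm wide and 8 mm thick; when shut its outer face is 64 mm above the bench.
- lid_hinge (a point): Middle of the hinge line (along the box's y), 65 mm behind the box's origin and 56 mm above the bench, in the plane of the lid's inner face.
- solder_spool: Black spool of solder wire, 54 mm across, 40 mm high, standing loose on the bench to the right of the tray. Origin: centre of its underside. To be left alone.
- attenuator: Black finned coaxial attenuator, 20 x 58 x 20 mm, lying loose to the left of the tray. Origin: centre of its underside. To be left alone.
- screwdriver: Red-handled screwdriver, 168 mm long, 25 mm high, lying loose on the front left of the bench. Origin: centre of its underside. To be left alone.
- marker_pen: White marker pen with black cap, 135 mm long, 18 mm high, lying loose on the front right of the bench. Origin: centre of its underside. To be left alone.

How it is judged:
By the outcome, as a careful person would: the job done as asked, in the order asked, and still so for the second after the job is handed in, with the robot touching nothing.
It also fails if it takes over 54 s, if anything falls off the work surface, if the arm or the gripper's body presses on something with over 40 N, if the wrist force passes 120 N, or if a joint passes its speed limit or range.

## Working session

There is one attempt and no reset: what is moved stays moved. The work goes in short steps, Python scripts to look and compute and a tool call to move; the robot and the scene stay as the last step left them, time stands still between calls to the robot, and variables do not carry over. Pictures are saved under pics/ and viewed, about 8 in all and at most 12, crops included, and the job is handed in when it is done.

Besides the shell and the picture viewer there is one more tool, called after "Emit:" as name(argument=value, ...), one argument or row to a line, values as JSON. apply_moves: Moves the arm, as the interface text tells. Its arguments: {"type":"object","properties":{"commands":{"type":"array","items":{"type":"array"}}},"required":["commands"]}

```bash
mkdir -p pics
python3 - <<'E'
from rig import ctrl
import cv2,numpy as np,pickle
o=ctrl.get_obs();print({k:np.round(v,3).tolist() for k,v in o.items()})
d={}
for n in("scene","top"):
    c=ctrl.camera(n);d[n]=c;cv2.imwrite(f"pics/{n}0.png",c["pixels"])
    print(n,c["fx"],c["cx"],c["cy"],(-c["R"].T@c["t"]).round(3),c["R"].round(3).tolist())
pickle.dump(d,open("cams.pkl","wb"))
E
```

```text
{'clock': 0.0, 'qpos': [1.098, 0.379, 1.735, 0.0, 1.028, -0.033], 'qvel': [0.001, -0.0, -0.0, -0.0, 0.0, -0.002], 'effort': [0.001, -76.374, -43.435, 0.065, 0.043, -0.0], 'tool_pos': [0.298, 0.633, 0.238], 'ee_rot': [0.597, -0.379, 0.597, 0.379], 'contact_force': [0.054, -0.277, 0.744], 'wrist_torque': [-0.052, -0.011, -0.04], 'grip_width': 0.091}
scene 507.8755885591203 311.4444859850355 199.2235744814341 [-0.272 -0.768  0.672] [[0.686, -0.727, 0.015], [-0.331, -0.33, -0.884], [0.648, 0.601, -0.467]]
top 469.883907030882 320.60300215115694 208.84978104203302 [0.364 0.002 1.017] [[-0.027, -1.0, -0.005], [-0.983, 0.027, -0.181], [0.181, 0.0, -0.984]]
```

View pics/scene0.png

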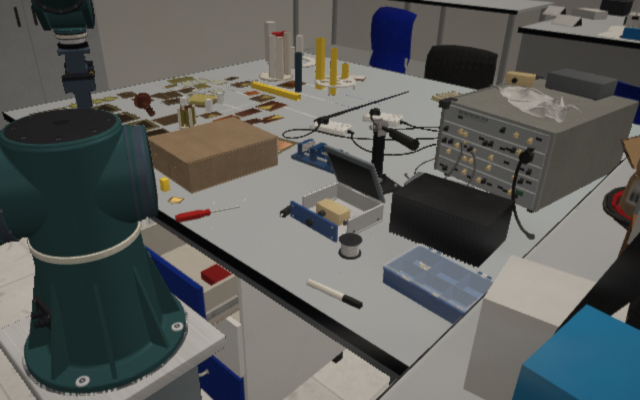

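View pics/top0.png

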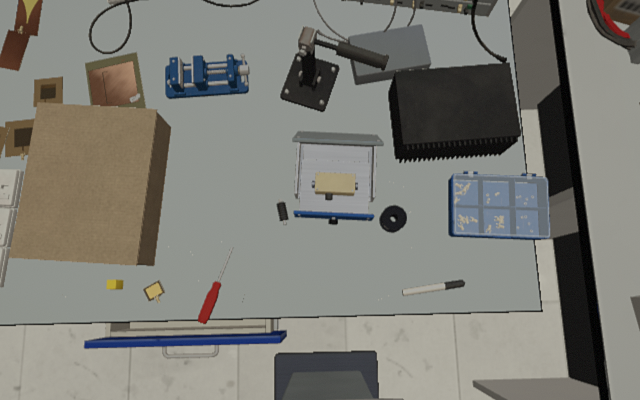

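The scene view shows the box at about (330,200) with its lid raised. In the top view the blue panel is at (334,216), the knob at (333,221) and the lid's top edge at about (338,137). The stand behind it is at (310,80). I'll measure next.

```bash
cat > h.py <<'E'
import cv2,numpy as np,pickle
def ray(c,u,v):
    d=c["R"].T@np.array([(u-c["cx"])/c["fx"],(v-c["cy"])/c["fy"],1]);return -c["R"].T@c["t"],d/np.linalg.norm(d)
def onz(c,u,v,z):
    o,d=ray(c,u,v);return o+d*(z-o[2])/d[2]
def proj(c,X):
    p=c["R"]@np.asarray(X)+c["t"];return np.array([c["fx"]*p[0]/p[2]+c["cx"],c["fy"]*p[1]/p[2]+c["cy"]])
def tri(c1,p1,c2,p2):
    o1,a=ray(c1,*p1);o2,b=ray(c2,*p2);s=np.linalg.lstsq(np.c_[a,-b],o2-o1,rcond=None)[0]
    return (o1+a*s[0]+o2+b*s[1])/2,np.linalg.norm(o1+a*s[0]-o2-b*s[1])
E
python3 - <<'E'
from h import *
d=pickle.load(open("cams.pkl","rb"))
a=d["top"]["pixels"][120:230,265:425];b=d["scene"]["pixels"][135:265,270:400]
cv2.imwrite("pics/t1.png",cv2.resize(a,None,fx=5,fy=5,interpolation=cv2.INTER_CUBIC))
cv2.imwrite("pics/s1.png",cv2.resize(b,None,fx=4.5,fy=4.5,interpolation=cv2.INTER_CUBIC))
for n,c in d.items():
    h=cv2.cvtColor(c["pixels"],cv2.COLOR_BGR2HSV);m=cv2.inRange(h,(100,120,60),(125,255,255))
    k,l,s,ce=cv2.connectedComponentsWithStats(m)
    for i in range(1,k):
        x,y,w,hh,A=s[i]
        if A>60:
            pts=np.argwhere(l==i)[:,::-1].astype(np.float32);r=cv2.minAreaRect(pts)
            print(n,s[i],ce[i].round(1),cv2.boxPoints(r).round(1).tolist(), onz(c,*ce[i],.05).round(3))
E
```

```text
scene [ 370    7   46   66 1874] [394.7  37.3] [[367.1000061035156, 67.0], [376.20001220703125, 4.800000190734863], [415.8999938964844, 10.600000381469727], [406.79998779296875, 72.9000015258789]] [2.67  1.228 0.05 ]
scene [622  28  18  12 176] [631.4  33.3] [[621.7999877929688, 37.20000076293945], [623.2000122070312, 26.600000381469727], [640.2999877929688, 28.799999237060547], [639.0, 39.400001525878906]] [4.101 0.156 0.05 ]
scene [291 201  46  26 323] [305.3 213.6] [[284.8999938964844, 212.1999969482422], [291.29998779296875, 200.5], [336.6000061035156, 225.0], [330.20001220703125, 236.6999969482422]] [ 0.524 -0.009  0.05 ]
scene [146 247  60  71 514] [181.3 279.1] [[144.5, 248.3000030517578], [158.60000610351562, 236.39999389648438], [217.39999389648438, 306.6000061035156], [203.39999389648438, 318.3999938964844]] [ 0.156 -0.018  0.05 ]
scene [ 512  304  128   96 7918] [582.9 362.4] [[512.0, 304.0], [639.0, 304.0], [639.0, 399.0], [512.0, 399.0]] [ 0.488 -0.679  0.05 ]
scene [211 356  33  44 196] [231.7 376.3] [[210.5, 356.29998779296875], [221.3000030517578, 348.70001220703125],
[... 765 characters left out ...]
.89999389648438], [454.1000061035156, 240.3000030517578]] [ 0.534 -0.274  0.05 ]
top [294 211  80   7 273] [333.4 214.3] [[293.79998779296875, 214.1999969482422], [294.0, 210.6999969482422], [373.1000061035156, 214.5], [372.8999938964844, 217.89999389648438]] [ 0.53  -0.024  0.05 ]
top [472 236  69   3  86] [505.4 237. ] [[472.0, 236.3000030517578], [472.1000061035156, 234.6999969482422], [540.0, 238.0], [539.9000244140625, 239.60000610351562]] [ 0.472 -0.377  0.05 ]
top [  85  331  197   17 1655] [184.6 340.4] [[84.69999694824219, 338.29998779296875], [280.70001220703125, 330.70001220703125], [281.20001220703125, 342.1000061035156], [85.0999984741211, 349.6000061035156]] [0.283 0.281 0.05 ]
```

View pics/t1.png

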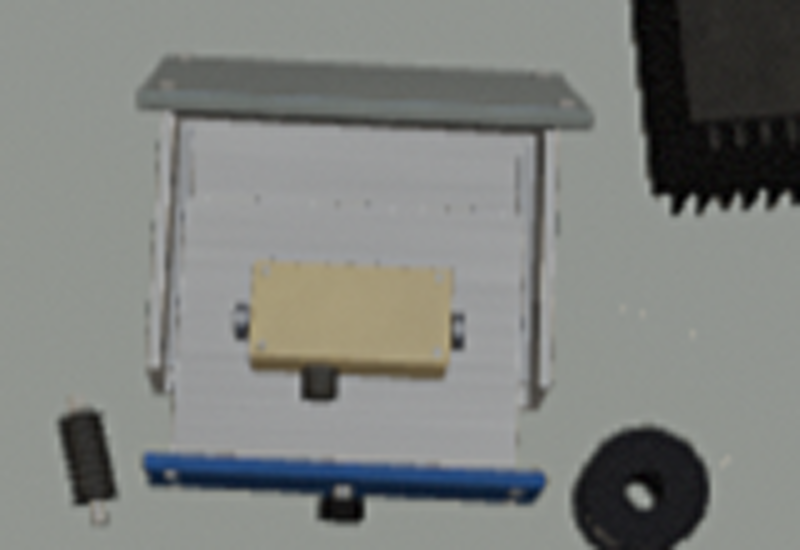

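View pics/s1.png

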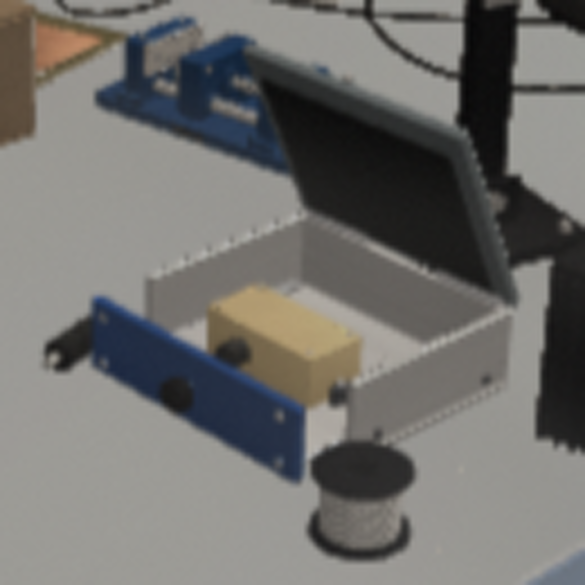

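The crops show these features, all in crop pixels:
- **Top crop:** panel top edge from (146,455) to (546,475), box wall fronts at (150,370) and (553,388), knob at (342,508), and lid free edge from (138,95) to (592,115).
- **Scene crop:** lid free edge from (248,43) to (465,135), and knob at (177,395).

I'll triangulate these.

Run:
```python
from h import *
d=pickle.load(open("cams.pkl","rb"));T,S=d["top"],d["scene"]
t=lambda u,v:(265+u/5,120+v/5)
s=lambda u,v:(270+u/4.5,135+v/4.5)
P={}
for n,a,b in [("panelL",(146,468),(94,297)),("panelR",(546,488),(303,408)),("knob",(342,512),(175,396)),
 ("wallL",(150,370),(148,280)),("wallR",(553,388),(350,385)),("lidL",(138,92),(246,42)),("lidR",(592,110),(467,132)),("hingeR",(570,72),(515,303)),("spooltop",(642,488),(362,472))]:
    X,e=tri(T,t(*a),S,s(*b));P[n]=X;print(n,X.round(4),"gap",round(e,4))
for z,n in((.056,"panelL"),):pass
pl=onz(T,*t(146,468),.056);pr=onz(T,*t(546,488),.056);print("panel z56",pl.round(4),pr.round(4),np.linalg.norm(pl-pr))
wl=onz(T,*t(150,370),.056);wr=onz(T,*t(553,388),.056);print("wall z56",wl.round(4),wr.round(4),np.linalg.norm(wl-wr))
for a,b in((pl,pr),(wl,wr),(P["lidL"],P["lidR"]),(P["panelL"],P["panelR"])):
    e=a-b;print("yaw",np.arctan2(-e[0],e[1]),np.linalg.norm(e))
```

```text
panelL [0.5343 0.0558 0.0569] gap 0.0053
panelR [ 0.5221 -0.1105  0.0578] gap 0.0079
knob [ 0.5171 -0.0254  0.0322] gap 0.0046
wallL [0.5766 0.0537 0.0529] gap 0.0051
wallR [ 0.5621 -0.1133  0.057 ] gap 0.0016
lidL [0.6539 0.0499 0.181 ] gap 0.0033
lidR [ 0.6421 -0.1186  0.1809] gap 0.0032
hingeR [ 0.697  -0.1253  0.0605] gap 0.0022
spooltop [ 0.5234 -0.1525  0.0367] gap 0.0052
panel z56 [0.5325 0.0576 0.056 ] [ 0.5195 -0.1079  0.056 ] 0.16599912887894674
wall z56 [0.574  0.0552 0.056 ] [ 0.5617 -0.1129  0.056 ] 0.16850166261596655
yaw -0.07822180635832754 0.16599912887894674
yaw -0.07340909608971848 0.16850166261596655
yaw -0.07003490311938948 0.16887146593941785
yaw -0.07331904789788701 0.16671312436816188
```

Derived estimate:
- Box yaw is about -0.074, with its origin at about (0.633, -0.034).
- The tray is out about 0.03 m and the knob front is at (0.517, -0.025, 0.032), which agrees with the given heights.
- The lid angle is about 1.13.

Next I'll travel to the front with the gripper shut and the jaws aligned with the box's y.

Emit:
apply_moves(
  commands=[
    [[2.5, -5.5, 1], 0.08, 0],
    [[5, -11, 2], 0.16, 0],
    [[7.5, -16.5, 2], 0.24, 0],
    [[10, -22, 2], 0.32, 0],
    [[12, -27.5, 2], 0.366, 0],
  ],
)

```text
clock: 0.72
tool_pos: [0.4184, 0.3562, 0.2583]
ee_rot: [0.517, -0.482, 0.518, 0.482]
contact_force: [0.8, -0.0, -0.5]
grip_width: 0.0443
```

Emit:
apply_moves(
  commands=[
    [[1, -5.5, 0], 0, 0],
    [[2, -11, 0], 0, 0],
    [[3, -16.5, 0], 0, 0],
    [[4, -22, 0], 0, 0],
    [[4, -27.5, 0], 0, 0],
  ],
)

```text
clock: 1.35
tool_pos: [0.4585, 0.0794, 0.2583]
ee_rot: [0.517, -0.482, 0.518, 0.481]
contact_force: [1.1, 0.0, -0.4]
grip_width: 0.0003
```

Emit:
apply_moves(
  commands=[
    [[0.3, -5, -2], 0, 0],
    [[0.5, -10.2, -5], 0, 0],
    [[0.6, -10.2, -10], 0, 0],
    [[0.6, -10.2, -15], 0, 0],
    [[0.6, -10.2, -15], 0, 0],
  ],
)

```text
clock: 1.98
tool_pos: [0.4621, -0.0225, 0.1057]
ee_rot: [0.516, -0.48, 0.519, 0.483]
contact_force: [0.3, 0.2, 1.1]
grip_width: 0.0003
```

Run:
```python
from rig import ctrl
import cv2,numpy as np
o=ctrl.get_obs();print(o["tool_pos"].round(4) if hasattr(o["tool_pos"],'round') else o["tool_pos"])
c=ctrl.camera("scene");a=c["pixels"][80:280,200:440]
cv2.imwrite("pics/s2.png",cv2.resize(a,None,fx=3,fy=3,interpolation=cv2.INTER_CUBIC))
```

```text
[ 0.4621 -0.0225  0.1057]
```

View pics/s2.png

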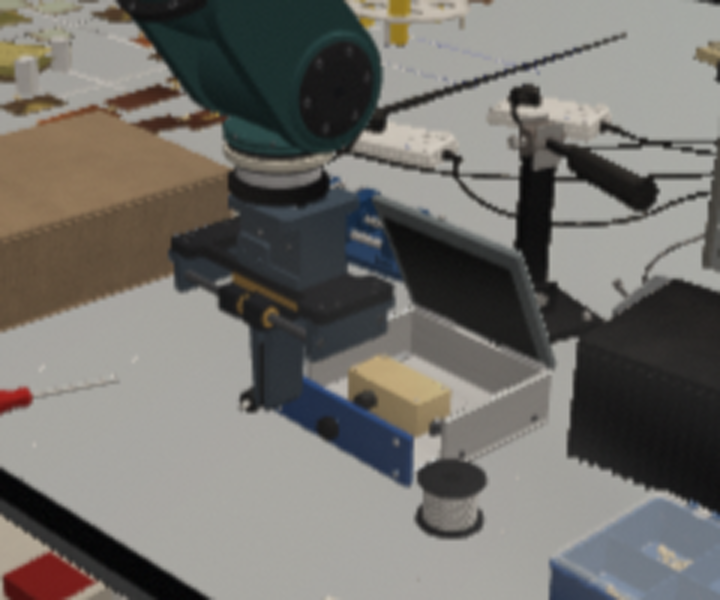

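The fingers (275,360) are in front of and above the knob (327,428), clear of the lid and the attenuator. I'll descend and push.

Emit:
apply_moves(
  commands=[
    [[0, 0, -3], 0, 0],
    [[0, -0.1, -6.4], 0, 0],
    [[1, -0.2, -6.4], 0, 0],
    [[2, -0.3, -6.4], 0, 0],
    [[3, -0.4, -6.4], 0, 0],
  ],
)

```text
clock: 2.65
tool_pos: [0.4959, -0.0266, 0.0458]
ee_rot: [0.517, -0.482, 0.518, 0.482]
contact_force: [-0.6, -0.4, 0.2]
grip_width: 0.0005
```

Emit:
apply_moves(
  commands=[
    [[0.7, -0.05, 0], 0, 0],
    [[1.4, -0.1, 0], 0, 0],
    [[2, -0.15, 0], 0, 0],
    [[2.6, -0.2, 0], 0, 0],
    [[2.6, -0.2, 0], 0, 0],
  ],
)

```text
clock: 3.28
tool_pos: [0.5225, -0.0287, 0.0458]
ee_rot: [0.517, -0.482, 0.518, 0.481]
contact_force: [0.1, -0.0, -0.2]
grip_width: 0.0004
```

Emit:
apply_moves(
  commands=[
    [[0.3, -0.02, -0.4], 0, 0],
    [[0.6, -0.04, -0.4], 0, 0],
    [[0.9, -0.06, -0.4], 0, 0],
  ],
)

```text
clock: 3.65
tool_pos: [0.5308, -0.0292, 0.0414]
ee_rot: [0.517, -0.482, 0.518, 0.482]
contact_force: [-18.4, 0.6, 6.9]
grip_width: 0.0007
```

Run:
```python
from rig import ctrl
import cv2,numpy as np
c=ctrl.camera("scene");a=c["pixels"][130:270,230:400]
cv2.imwrite("pics/s3.png",cv2.resize(a,None,fx=4,fy=4,interpolation=cv2.INTER_CUBIC))
```

```text
(no output)
```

View pics/s3.png

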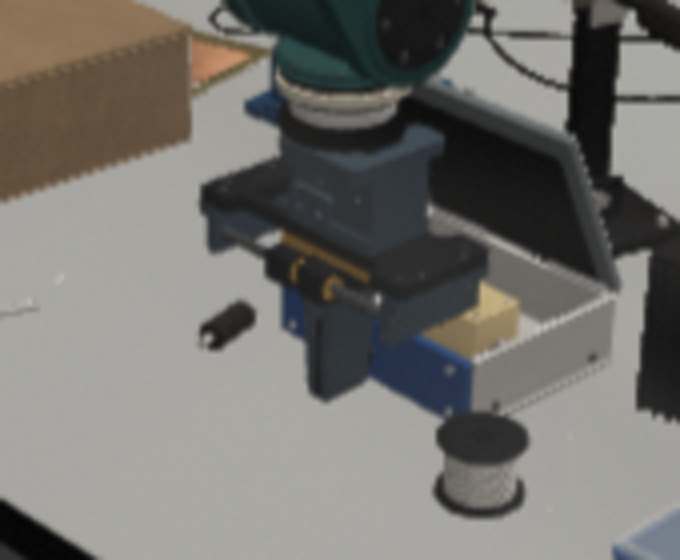

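The panel sits flush against the box wall at (470,380). The force has risen to 18 N at x = 0.531 (predicted home 0.530), so the tray appears to be at its stop. A small extra push will confirm it, then I'll back off.

Emit:
apply_moves(
  commands=[
    [[0.4, -0.03, 0], 0, 0],
    [[0.4, -0.03, 0], 0, 0],
  ],
)

```text
clock: 3.95
tool_pos: [0.5309, -0.0292, 0.0406]
ee_rot: [0.515, -0.479, 0.52, 0.484]
contact_force: [-22.7, 0.7, 14.4]
grip_width: 0.0002
```

Emit:
apply_moves(
  commands=[
    [[-1.5, 0.1, 0], 0, 0],
    [[-4, 0.3, 0], 0, 0],
    [[-6, 0.4, 5], 0, 0],
    [[-6, 0.4, 10], 0, 0],
    [[-6, 0.4, 15], 0, 0],
  ],
)

```text
clock: 4.58
tool_pos: [0.4707, -0.0252, 0.1923]
ee_rot: [0.515, -0.48, 0.52, 0.484]
contact_force: [-0.5, 0.4, -0.1]
grip_width: 0.0007
```

Emit:
apply_moves(
  commands=[
    [[0, 0, 5], 0, 0],
    [[0, 0, 10], 0, 0],
    [[5, -0.3, 11], 0, 0],
    [[10, -0.6, 11], 0, 0],
    [[10, -0.6, 11], 0, 0],
  ],
)

```text
clock: 5.2
tool_pos: [0.5731, -0.0313, 0.3024]
ee_rot: [0.515, -0.48, 0.52, 0.484]
contact_force: [-0.1, 0.0, -0.1]
grip_width: 0.0006
```

Run:
```python
from h import *
d=pickle.load(open("cams.pkl","rb"));T,S=d["top"],d["scene"]
# arm of stand: tip lower right; s2 crop (645,190)/3+(200,80)
print("armtip",tri(T,(386,62),S,(200+645/3,80+190/3)),"post base front",onz(T,310,108,0),"heatsink",onz(T,397,158,.1))
for z in(.15,.2,.25):print(onz(T,386,62,z).round(3),onz(T,330,45,z).round(3))
```

```text
armtip (array([ 0.7960899 , -0.13065129,  0.1944788 ]), np.float64(0.006073880964017849)) post base front [0.78672501 0.02055045 0.        ] heatsink [ 0.63312595 -0.15472817  0.1       ]
[ 0.817 -0.135  0.15 ] [ 0.857 -0.025  0.15 ]
[ 0.791 -0.127  0.2  ] [ 0.828 -0.024  0.2  ]
[ 0.765 -0.12   0.25 ] [ 0.8   -0.022  0.25 ]
```

Stand arm tip is at x ≈ 0.80 and z ≈ 0.19. With the tool at x = 0.70 the gripper body ends near 0.74, so it is clear.

Emit:
apply_moves(
  commands=[
    [[4.5, -0.3, 0], 0, 0],
    [[9, -0.6, 0], 0, 0],
    [[12.7, -0.8, 0], 0, 0],
    [[12.7, -0.8, 0], 0, 0],
  ],
)

```text
clock: 5.7
tool_pos: [0.701, -0.0394, 0.3019]
ee_rot: [0.515, -0.48, 0.52, 0.484]
contact_force: [-0.7, -0.0, -0.6]
grip_width: 0.0002
```

Emit:
apply_moves(
  commands=[
    [[0, 0, -4], 0, 0],
    [[0, 0, -8], 0, 0],
    [[0, 0, -11.5], 0, 0],
    [[0, 0, -11.5], 0, 0],
  ],
)

```text
clock: 6.2
tool_pos: [0.6984, -0.0392, 0.1846]
ee_rot: [0.514, -0.479, 0.521, 0.485]
contact_force: [-0.3, 0.5, 0.2]
grip_width: 0.0002
```

Run:
```python
from rig import ctrl
import cv2,numpy as np
c=ctrl.camera("scene");a=c["pixels"][110:260,260:420]
cv2.imwrite("pics/s4.png",cv2.resize(a,None,fx=4,fy=4,interpolation=cv2.INTER_CUBIC))
```

```text
(no output)
```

View pics/s4.png

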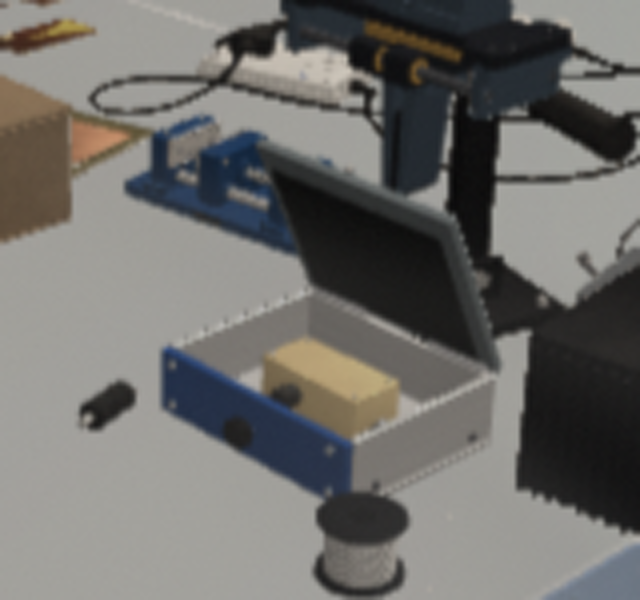

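The tray is home and flush, with the panel edge at (352,465), and the fingertips (415,185) hang behind the lid. I'll now push the lid along its arc, going gently at first.

Emit:
apply_moves(
  commands=[
    [[-1.5, 0.1, 0], 0, 0],
    [[-2.8, 0.2, 0], 0, 0],
    [[-3.8, 0.3, -0.5], 0, 0],
    [[-4.8, 0.35, -1.1], 0, 0],
  ],
)

```text
clock: 6.75
tool_pos: [0.6515, -0.0357, 0.1764]
ee_rot: [0.515, -0.48, 0.52, 0.484]
contact_force: [1.7, 0.8, 5.2]
grip_width: 0.0004
```

Emit:
apply_moves(
  commands=[
    [[-0.9, 0.05, -0.7], 0, 0],
    [[-1.7, 0.1, -1.4], 0, 0],
    [[-2.5, 0.17, -2.3], 0, 0],
    [[-3.1, 0.22, -3.2], 0, 0],
  ],
)

```text
clock: 7.25
tool_pos: [0.6197, -0.0335, 0.1436]
ee_rot: [0.515, -0.48, 0.52, 0.484]
contact_force: [0.4, 1.7, 3.6]
grip_width: 0.0003
```

Emit:
apply_moves(
  commands=[
    [[-0.5, 0.04, -1.1], 0, 0],
    [[-1.0, 0.07, -2.2], 0, 0],
    [[-1.3, 0.1, -3.2], 0, 0],
    [[-1.6, 0.12, -4.3], 0, 0],
  ],
)

```text
clock: 7.75
tool_pos: [0.6036, -0.0323, 0.0998]
ee_rot: [0.515, -0.48, 0.52, 0.484]
contact_force: [2.3, 0.1, 2.9]
grip_width: 0.0005
```

Emit:
apply_moves(
  commands=[
    [[-0.2, 0, -0.5], 0, 0],
    [[-0.2, 0, -1.0], 0, 0],
    [[-0.2, 0, -1.4], 0, 0],
    [[-0.2, 0, -1.6], 0, 0],
  ],
)

```text
clock: 8.25
tool_pos: [0.6017, -0.0323, 0.0885]
ee_rot: [0.514, -0.479, 0.52, 0.485]
contact_force: [-48.1, 3.0, 115.8]
grip_width: 0.0001
```

The lid is on its stop at z = 0.0885 (predicted 0.089), but the force got close to the limit. I'll lift straight away.

Emit:
apply_moves(
  commands=[
    [[0, 0, 2], 0, 0],
    [[0, 0, 6], 0, 0],
    [[0, 0, 11], 0, 0],
    [[-4, 0, 15], 0, 0],
    [[-9, 0, 17], 0, 0],
  ],
)

```text
clock: 8.88
tool_pos: [0.5117, -0.0324, 0.2604]
ee_rot: [0.515, -0.48, 0.52, 0.484]
contact_force: [0.5, -0.7, 1.0]
grip_width: 0.0006
```

Emit:
apply_moves(
  commands=[
    [[-2, 6, 0], 0, 0],
    [[-4, 12, 0], 0, 0],
    [[-6, 18, 0], 0, 0],
    [[-6, 24, 0], 0, 0],
    [[-6, 24, 0], 0, 0],
  ],
)

```text
clock: 9.5
tool_pos: [0.4512, 0.2107, 0.2605]
ee_rot: [0.514, -0.481, 0.519, 0.485]
contact_force: [-0.2, -0.9, -0.7]
grip_width: 0.0006
```

Run:
```python
from rig import ctrl
from h import *
S=ctrl.camera("scene");T=ctrl.camera("top")
a=cv2.resize(S["pixels"][150:260,270:400],None,fx=4,fy=4,interpolation=cv2.INTER_CUBIC)
b=cv2.resize(T["pixels"][120:230,265:425],None,fx=4,fy=4,interpolation=cv2.INTER_CUBIC)
cv2.imwrite("pics/s5.png",a);cv2.imwrite("pics/t5.png",b)
print(ctrl.get_obs()["contact_force"])
```

```text
[ 0.25316859  0.67362338 -0.57515252]
```

View pics/s5.png

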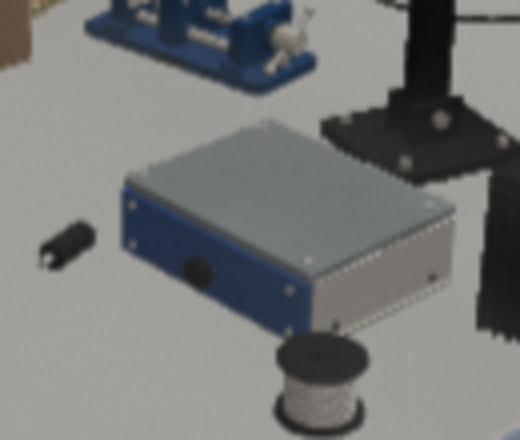

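View pics/t5.png

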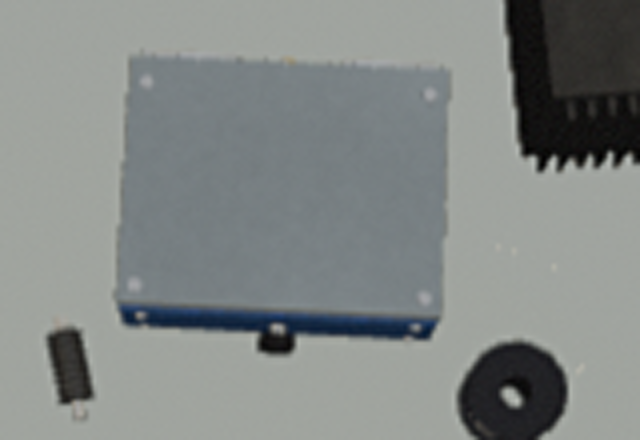

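Both views show the lid flat on the box and the panel flush beneath it, with the knob at (277,343). Spool and attenuator are where they were. One numeric check, then I'll hand in.

Run:
```python
from rig import ctrl
from h import *
d=pickle.load(open("cams.pkl","rb"));T,S=d["top"],d["scene"]
t=lambda u,v:(265+u/4,120+v/4)
s=lambda u,v:(270+u/4,150+v/4)
o=np.array([.633,-.0343]);ax=np.array([.9973,-.074])
for n,a,b in [("lidFL",(118,300),(122,183)),("lidFR",(440,316),(311,277)),("knob",(276,348),(196,273))]:
    X,e=tri(T,t(*a),S,s(*b));print(n,X.round(4),"gap",round(e,4),"box x",((X[:2]-o)@ax).round(4))
ctrl.job_done()
```

```text
lidFL [0.572  0.0556 0.0585] gap 0.0017 box x -0.0675
lidFR [ 0.5597 -0.1127  0.061 ] gap 0.0052 box x -0.0673
knob [ 0.5505 -0.028   0.0331] gap 0.0056 box x -0.0827
the job is handed in; nothing more can be done
```

The tray is fully home and the lid is fully shut, as far as my checks show, and the job is handed in at about 9.6 s of the 54 s allowed. I pushed the knob with the closed fingertips to the tray's stop, then went behind the lid and pushed it over along its arc and down.

- **Tray:** it stopped hard at 18–23 N with the TCP at x = 0.531, against a predicted 0.530. In the last images the knob measured 83 mm in front of the box's origin. Fully home is 87 mm; the 4 mm difference is about the 5–6 mm gap between the two views' rays.
- **Lid:** it stopped with the TCP at z = 0.0885, against a predicted 0.089. Its front corners measured 58–61 mm above the bench against the nominal 64 mm, so they read slightly low, and the images show it flat on the box.
- **Loose objects:** the spool is within 0.2 px of its first position and the attenuator looks unmoved. I did not check the screwdriver and pen again, but the arm passed well above that part of the bench.
- **Wrist force:** my last downward press was too deep. At the end of that move the force read 116 N upward and 48 N along x, about 125 N combined. That is over the 120 N limit if the limit applies to the combined force, so the attempt may fail on this point. I lifted off straight after.

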